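Mix a capped tube on the touch-operated vortex mixer

TASK

Mix the orange-capped tube on the vortex mixer, which is set to touch mode and runs only while its cup is pressed: lift that tube out of the blue rack, stand it upright with its foot in the mixer's black rubber cup, and press straight down on it until the cup has sunk about half of its 10 mm travel, never ramming the cup onto its stop. Keep it pressed like that for at least three seconds and finish while still holding the tube there, pressed down in the gripper: do not let go or back off. Leave the other tubes, the rack and everything else on the bench where they stand.

Things in the scene. Friction and masses are not known exactly. Their poses are not given: they have to be found in the camera images.
- orange_cap (a point): centre of the ribbed orange cap (19 mm in diameter, 24 mm tall; grip here) of the tube to mix: an amber glass tube, 16 mm in diameter, rigid with its cap, 108 mm tall in all, about 30 g. The point is on the axis, 96 mm above the foot, 12 mm below the cap's top; z from foot to cap. In the rack the foot is 4 mm above the bench, so 46 mm stand out. Its hole varies among the four filled ones
- tube_orange: the same orange-capped tube; this origin is the centre of its foot (a flat 10 mm in diameter that widens in a cone to 16 mm within 6 mm), z runs up its axis
- mixer: vortex mixer: a white, heavy, immovable bench machine, 155 mm long, 116 mm wide, housing top 76 mm above the bench, a black rubber cup on top. Origin on the bench straight under the cup's axis; x to its back (60 mm of housing that way), -x to its sloping control panel (97 mm that way). Place and yaw vary; it may stand left or right of the rack
- cup_floor (a point): centre of the floor inside the mixer's cup; 105 mm above the bench while the cup is up, it sinks with the cup. The cup is an open rubber funnel: rim 116 mm above the bench, 42 mm in outside diameter, mouth 33 mm in diameter, narrowing to 20 mm at the floor, 11 mm deep: a tube's foot slides to the middle
- mixer_cup (a joint): how far the cup is pressed down, in m: 0 up, 0.010 on its stop. A spring holds it up: it starts to sink at about 3 N, takes about 6 N at 0.005 and about 9 N at 0.010, and springs back when released
- rack: blue plastic tube rack, 98 mm (x) by 230 mm (y) and 66 mm tall, loose (0.45 kg), with 4 by 10 square holes of 18 mm at 22 mm pitch in its open grids. Origin at the centre of its underside; y along its long side. Four holes are filled, two in each outer row, at least 90 mm apart
- white_cap (a point): centre of the white cap of a like tube that stays in the rack; same shape and size as the orange-capped one, this point 96 mm above its foot
- black_cap (a point): centre of the black cap of a like tube that stays in the rack; same shape and size as the orange-capped one, this point 96 mm above its foot
- green_cap (a point): centre of the green cap of a like tube that stays in the rack; same shape and size as the orange-capped one, this point 96 mm above its foot
- bottle: amber bottle with a blue cap, 70 mm in diameter, 140 mm tall, loose, to be left alone; origin at the centre of its underside
- tipbox_yellow: yellow pipette-tip box with a clear lid, 85 by 125 by 68 mm, loose, to be left alone; origin at the centre of its underside
- tipbox_blue: blue pipette-tip box with a clear lid, 85 by 125 by 68 mm, loose, to be left alone; origin at the centre of its underside
- dish: pink Petri dish, 92 mm in diameter, 16 mm tall, loose, to be left alone; origin at the centre of its underside
- pipette: white hand pipette lying down, 250 mm long, 24 mm tall, loose, to be left alone; origin on the bench under its handle, x towards its tip

How it is judged:
On the way, in this order (a step that is already met when the one before it is completed fails the run):
1. the orange-capped tube is held in the gripper, clear above the rack (z of tube_orange in the frame of rack above 0.07 m and contact force between the fingers and tube_orange above 2 N), for 0.1 s.
2. the gripper holds the tube's foot in the cup and keeps the cup pressed 3 to 8 mm down for 3 s (value of joint mixer_cup between 0.003 and 0.008 m and horizontal distance between tube_orange and cup_floor below 0.006 m and z of tube_orange in the frame of cup_floor below 0.005 m and angle between tube_orange's own z axis and vertical below 0.17 rad and contact force between tube_orange and mixer above 2.5 N and contact force between the fingers and tube_orange above 2 N and contact force between each of the arm, the fingers and mixer below 0.5 N), for 3 s.
At the end, for the whole second after the job is handed in: The gripper holds the orange-capped tube upright (within 10 degrees), its foot in the cup (6 mm of centre, 5 mm of floor), pressing over 2.5 N so that the cup is 3 to 8 mm down; the robot does not touch the mixer; rack, other tubes and bystanders within 20 mm of their places, not tipped (all of step 2 and distance of each of white_cap, black_cap, green_cap, rack, bottle, tipbox_yellow, tipbox_blue, dish, pipette from where it was at the start of the episode below 0.02 m and angle between each of white_cap, black_cap, green_cap, rack, bottle, tipbox_yellow, tipbox_blue, dish, pipette's own z axis and vertical below 0.17 rad); the arm keeps its last pose, push and grip.
It fails at once if the cup is rammed onto its stop (over 9.5 mm down) (value of joint mixer_cup above 0.0095 m).
It fails at once if the rack, another tube or a bystander is pushed more than 30 mm or tipped (distance of any of white_cap, black_cap, green_cap, rack, bottle, tipbox_yellow, tipbox_blue, dish, pipette from where it was at the start of the episode above 0.03 m or angle between any of white_cap, black_cap, green_cap, rack, bottle, tipbox_yellow, tipbox_blue, dish, pipette's own z axis and vertical above 0.4 rad).
It also fails if it takes over 42 s, if anything falls off the work surface, if the arm or the gripper's body presses on something with over 40 N, if the wrist force passes 120 N, or if a joint passes its speed limit or range.

ROBOT

A 6-joint arm with a two-finger parallel gripper is mounted at the origin on the work surface. World frame = base frame: x ahead of the robot, y to its left, z up, the work surface at z = 0. Lengths are in m, angles in rad, forces in N, time in s.
With the tool pointing down it reaches from about 0.275 to 0.725 m from the base axis. Payload 5.6 kg.
Tool frame: the origin (TCP) lies at the very end of the fingers, on their centre line; the grasp point (between the pads) lies 19 mm behind it; z points along the fingers, y is the line along which they close (so a half turn about z gives the same grasp; the last joint's range is limited). The gripper opens to 85 mm and grips with 20 to 120 N. Pads are 22 mm wide; open, the fingers measure 114 mm over their backs; the gripper's body (76 mm by 85 mm) begins 54 mm behind the grasp point. The pads swing forward as they close: fully open they stand 13 mm farther back than shut.
Start: joints at [1.553, 0.255, 0.108, 0, -1.424, -0.285], TCP at [0.164, 0.525, 0.202] pointing down, gripper open.
Joint ranges: [-2.95, 2.95], [-1.21, 1.97], [-1.09, 1.5], [-2.87, 1.71], [-2.94, -0.07], [-3.05, 3.05]. Speed limits (rad/s): [2.57, 2.57, 3.14, 3.14, 3.14, 3.14].

INTERFACE

Orientations are given as a rotation vector (axis times angle).
In Python, from plant import bot gives the robot as it stands.
- The arm moves only by the tool apply_moves, never from a script. Its argument "plan" is a list of rows, each a list of 3 entries, a list of its own where there are three numbers: the closure, from 0 (fully open) to 1 (shut), then the shift along the tool's x, y, z scaled (see below), then the turn about the tool's z scaled (see below). A call has 1 to 8 rows; each row shifts and turns the commanded pose from where the row before left it, along the tool's axes as they then stand; what a row does not reach is not made up. The controller multiplies each number of a shift by 0.75 m and each number of a turn by 60 degrees. A row lasts 1/8 s, in which the tool goes at most 62.5 mm and 10.7 degrees, less where a joint would pass 70% of its speed; a pose out of reach is approached as far as the arm can. A call with a number of a shift or a turn outside -1 to 1 is refused whole. A call with a gripper value outside its range is refused whole. The fingers move at their own pace and stop on an object; the grip force is fixed at half the most. Time passes only in rows, so rows that do not move let the fingers close. It gives the time, the measured TCP pose, the force, the opening and the grip force at its end, in the units of the state.
- bot.read_state(): the state, without advancing time (a new reading comes with each control period).
- bot.snapshot(name): name is "scene" or "top" or "wrist"; returns a dict with "frame" (400x640x3 uint8, red, green, blue), "mtx" (3x3 intrinsics, pixels), "k1" (the pictures are not rectified: a ray, as slopes to the right and down, at radius r is drawn at 1 + k1 r^2 times it, then the intrinsics apply), "R" (3x3) and "t" (3): a world point X has camera coordinates R X + t. Camera axes: x right, y down, z forward; pixel columns grow to the right and rows downward; lengths in m; the calibration is good to about 2 mm. A picture is of the moment at which its call begins. There is no depth.
- bot.finish_job(): hands the job in; it is judged then, once.
The state is a dict: "t": time; "joints": joint angles; "joint_vel": joint speeds; "effort": joint torques, N m; "tool_pos": TCP position; "eef_rot": TCP orientation; "ft_force": force on the tool from outside, world axes, zero at the start; "ft_torque": the same for the moment, N m; "width": finger opening in m; "finger_force": force on a finger pad.
Only numpy, scipy, OpenCV 4.12 (cv2) and the standard library are available. Lean on these libraries where they do the work, as an engineer would, in place of code of your own. Each camera call takes 0.05 s, during which the arm holds its last target. There are 200 camera calls.

## Working session

There is one attempt and no reset: what is moved stays moved. The work goes in short steps, Python scripts to look and compute and a tool call to move; the robot and the scene stay as the last step left them, time stands still between calls to the robot, and variables do not carry over. Pictures are saved under pics/ and viewed, at most 10 in all, crops included, and the job is handed in when it is done.

Besides the shell and the picture viewer there is one more tool, called after "Call:" by a JSON object that holds its "name" and its "arguments". apply_moves: Moves the arm, as the interface text tells. Shifts and turns lie within -1 to 1; 1 stands for 0.75 m of shift or 60 degrees of turn. Its arguments: {"type":"object","properties":{"plan":{"type":"array"}},"required":["plan"]}

```bash
mkdir -p pics; cat > h.py <<'E'
import numpy as np, cv2, pickle
from plant import bot
def snap(n,tag):
    s=bot.snapshot(n); pickle.dump(s,open(f'pics/{tag}.pkl','wb'))
    cv2.imwrite(f'pics/{tag}.png',s['frame'][:,:,::-1]); return s
def load(tag): return pickle.load(open(f'pics/{tag}.pkl','rb'))
def ray(s,u,v):
    K=s['mtx']; d=cv2.undistortPoints(np.array([[[u,v]]],float),K,np.array([s['k1'],0,0,0.]))[0,0]
    # k1 model identical to OpenCV radial k1
    R=np.array(s['R']); return -R.T@np.array(s['t']), R.T@np.array([*d,1])
def atz(s,u,v,z):
    c,d=ray(s,u,v); return c+d*(z-c[2])/d[2]
def proj(s,X):
    return cv2.projectPoints(np.array(X,float).reshape(-1,3),cv2.Rodrigues(np.array(s['R']))[0],np.array(s['t'],float),s['mtx'],np.array([s['k1'],0,0,0.]))[0].reshape(-1,2)
E
python3 - <<'E'
from h import *
print(bot.read_state())
for n in('scene','top'):
    s=snap(n,n+'0'); print(n,s['mtx'],s['k1'],-np.array(s['R']).T@s['t'],np.array(s['R'])[2])
E
```

```text
{'t': 0.0, 'joints': array([ 1.55262567e+00,  2.55753448e-01,  1.06961520e-01, -5.09084201e-04,
       -1.42389082e+00, -2.84619130e-01]), 'joint_vel': array([ 1.28617838e-04, -5.05499119e-04,  9.88403879e-05,  2.20705798e-03,
       -9.30751704e-04, -2.07328392e-03]), 'effort': array([ 1.58780695e-04, -3.86626875e+01,  2.37941211e+01,  5.36515608e+00,
       -6.16988313e-03,  7.04775886e-06]), 'tool_pos': array([0.16375915, 0.52445663, 0.20117018]), 'eef_rot': array([ 3.10372585e+00, -4.73630565e-01, -3.90093911e-04]), 'ft_force': array([-0.38046161,  0.07116893, -0.2832594 ]), 'ft_torque': array([-0.01170007, -0.02768071,  0.04064926]), 'finger_force': 0.0, 'width': 0.08505218540775261}
scene [[478.21885094   0.         322.05094524]
 [  0.         478.21885094 204.80534439]
 [  0.           0.           1.        ]] 0.00898470617408295 [1.24014125 0.19406097 0.88279363] [-0.63115373 -0.25145856 -0.73376669]
top [[510.7032944    0.         314.87584732]
 [  0.         510.7032944  198.17693579]
 [  0.           0.           1.        ]] -0.15871478418944088 [ 0.37048435 -0.06184633  1.49554426] [ 0.13636906 -0.01410009 -0.99055776]
```

View pics/scene0.png

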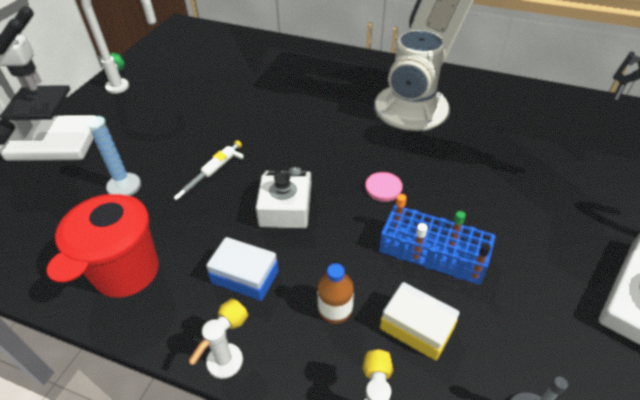

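View pics/top0.png

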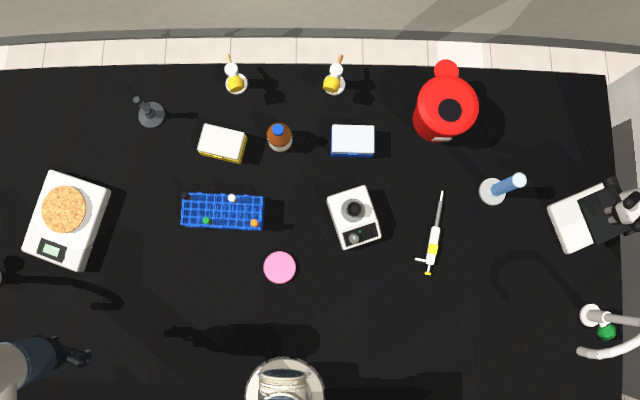

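The scene view has the orange cap at about (401,202) and the mixer cup at (283,180). The top view has the orange cap at (254,223) and the cup at (354,210). I'll refine both with zoomed crops.

```bash
python3 - <<'E'
from h import *
a=load('top0');b=load('scene0')
def crop(s,u,v,w,h,k): return cv2.resize(s['frame'][v:v+h,u:u+w,::-1],None,fx=k,fy=k,interpolation=cv2.INTER_CUBIC)
x=crop(a,170,180,220,75,3.6); y1=crop(b,250,155,66,75,6); y2=crop(b,375,180,66,75,6)
y=np.hstack([y1,y2]); 
H=np.zeros((x.shape[0]+y.shape[0],800,3),np.uint8); H[:x.shape[0],:x.shape[1]]=x[:,:800]; 
y=y[:600-x.shape[0]]; H=H[:600]; H[x.shape[0]:x.shape[0]+y.shape[0],:y.shape[1]]=y
cv2.imwrite('pics/c1.png',H)
for n,s,m in(('top',a,(254,223)),('scene',b,(401,202))):
    hsv=cv2.cvtColor(s['frame'],cv2.COLOR_RGB2HSV)
    M=((hsv[...,0]>5)&(hsv[...,0]<22)&(hsv[...,1]>150)&(hsv[...,2]>150)); w=np.zeros_like(M); w[m[1]-15:m[1]+15,m[0]-15:m[0]+15]=1
    v,u=np.nonzero(M&w); print(n,len(u),u.mean(),v.mean(),u.min(),u.max(),v.min(),v.max(),atz(s,u.mean(),v.mean(),.1),atz(s,u.mean(),v.mean(),.106))
for u,v in((354,210),): print(atz(a,u,v,.116))
print(atz(b,283,178,.116))
# blue rack mask corners top
hsv=cv2.cvtColor(a['frame'],cv2.COLOR_RGB2HSV); M=((abs(hsv[...,0].astype(int)-110)<12)&(hsv[...,1]>150)&(hsv[...,2]>80)).astype(np.uint8)
M[:, :170]=0;M[:,275:]=0;M[:185]=0;M[240:]=0
r=cv2.minAreaRect(np.argwhere(M)[:,::-1].astype(np.float32)); print(r)
for p in cv2.boxPoints(r): print(atz(a,*p,.066))
E
```

```text
top 37 254.05405405405406 223.0 251 257 220 226 [0.49233899 0.08461146 0.1       ] [0.49181509 0.08398178 0.106     ]
scene 103 401.2718446601942 200.06796116504853 397 406 194 207 [0.49116261 0.0872847  0.1       ] [0.49690342 0.08810312 0.106     ]
[ 0.52888387 -0.18831244  0.116     ]
[ 0.53337568 -0.18341941  0.116     ]
((221.67068481445312, 210.59829711914062), (82.44571685791016, 36.114044189453125), 3.3664605617523193)
[0.48376202 0.30003931 0.066     ]
[0.58685671 0.29819116 0.066     ]
[0.57503657 0.06211215 0.066     ]
[0.47290167 0.0660366  0.066     ]
```

View pics/c1.png

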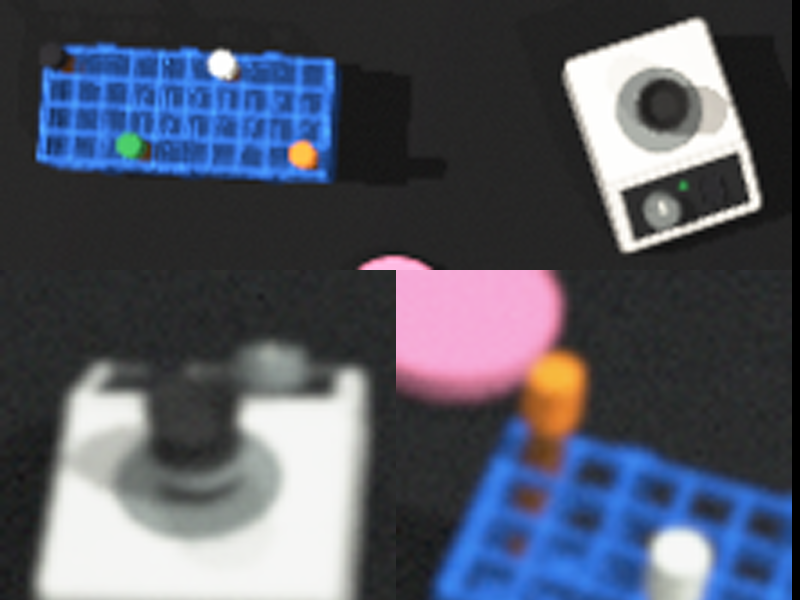

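The crops put the cup at about (354.4,208.6) in the top view and (282.2,179) in the scene view. The orange cap sits in the corner hole of the rack's near row. I'll triangulate both and plan the approach.

```bash
cat >> h.py <<'E'
from scipy.spatial.transform import Rotation as Ro
def tri(*obs):
    A=np.zeros((3,3));B=np.zeros(3);L=[]
    for s,u,v in obs:
        c,d=ray(s,u,v);d=d/np.linalg.norm(d);P=np.eye(3)-np.outer(d,d);A+=P;B+=P@c;L.append((P,c))
    X=np.linalg.solve(A,B);return X,[np.linalg.norm(P@(X-c)) for P,c in L]
def rel(target):
    q=bot.read_state(); R=Ro.from_rotvec(q['eef_rot']).as_matrix()
    return q['tool_pos'],R.T@(np.array(target)-q['tool_pos'])/.75
E
python3 - <<'E'
from h import *
a=load('top0');b=load('scene0')
o=tri((a,254.1,223),(b,401.3,200.5));print(o)
c=tri((a,354.4,208.6),(b,282.2,179));print(c)
print(rel([.493,.086,.2]),Ro.from_rotvec(bot.read_state()['eef_rot']).as_matrix())
E
```

```text
(array([0.49208095, 0.08608541, 0.09913859]), [np.float64(0.0015413080668712604), np.float64(0.001541308066871212)])
(array([ 0.53266793, -0.18818651,  0.11074686]), [np.float64(0.0018315022346381967), np.float64(0.0018315022346382117)])
(array([0.16382444, 0.52453323, 0.20130988]), array([0.59329642, 0.4272199 , 0.00252234])) [[ 9.54500925e-01 -2.98207709e-01 -3.82412965e-04]
 [-2.98207932e-01 -9.54499568e-01 -1.61393043e-03]
 [ 1.16273486e-04  1.65453666e-03 -9.99998624e-01]]
```

Call:
{"name": "apply_moves", "arguments": {"plan": [[0,[0.025,0.018,0],0],[0,[0.05,0.036,0],0],[0,[0.055,0.04,0],0],[0,[0.055,0.04,0],0],[0,[0.055,0.04,0],0],[0,[0.055,0.04,0],0],[0,[0.055,0.04,0],0],[0,[0.055,0.04,0],0]]}}

```text
t: 1.1
tool_pos: [0.3887, 0.2215, 0.2022]
eef_rot: [-3.105, 0.474, -0.0]
ft_force: [0.9, -1.0, 0.7]
width: 0.0852
finger_force: 0.0
```

Call:
{"name": "apply_moves", "arguments": {"plan": [[0,[0.055,0.04,0],0],[0,[0.055,0.04,0],0],[0,[0.05,0.035,0],0],[0,[0.028,0.02,0],0],[0,[0,0,0],0],[0,[0,0,0],0],[0,[0,0,0],0]]}}

```text
t: 1.98
tool_pos: [0.4921, 0.0857, 0.2023]
eef_rot: [-3.106, 0.472, -0.0]
ft_force: [-0.1, -0.6, -0.8]
width: 0.0857
finger_force: 0.0
```

```bash
python3 - <<'E'
from h import *
s=snap('wrist','w1');print(rel([.493,.086,.2]),bot.read_state()['joints'])
for X in([.492,.086,.100],[.492,.086,.112]):print(proj(s,X))
E
```

```text
(array([0.49210935, 0.0857965 , 0.2022849 ]), array([ 0.00105278, -0.00061101,  0.0030469 ])) [ 4.86783176e-01  1.54556800e-01 -1.87060144e-02 -7.55521449e-05
 -1.39720991e+00  7.82398590e-01]
[[323.83405158 189.81915557]]
[[323.78853249 192.93841091]]
```

View pics/w1.png

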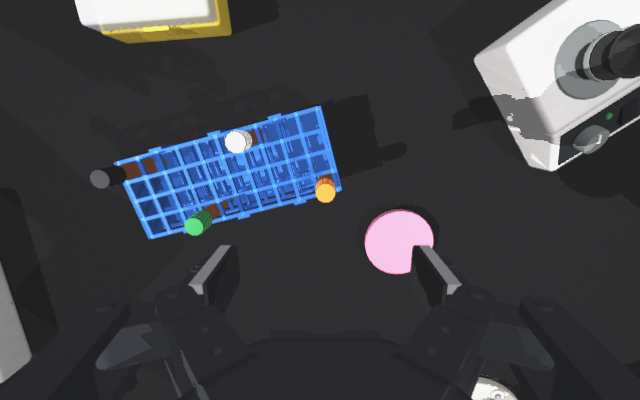

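The wrist view shows the orange cap at about (325,190), within 2 px of the prediction. The dish and the other tubes are clear of the fingers.

```bash
python3 - <<'E'
from h import *
s=load('w1');hsv=cv2.cvtColor(s['frame'],cv2.COLOR_RGB2HSV)
M=((hsv[...,0]>5)&(hsv[...,0]<25)&(hsv[...,1]>140)&(hsv[...,2]>110));w=np.zeros_like(M);w[170:210,308:345]=1
v,u=np.nonzero(M&w);print(len(u),u.mean(),v.mean(),u.min(),u.max(),v.min(),v.max())
v2,u2=np.nonzero(M&w&(hsv[...,2]>230));print(len(u2),u2.mean(),v2.mean(),u2.min(),u2.max(),v2.min(),v2.max())
print(atz(s,u.mean(),v.mean(),.102),atz(s,u2.mean(),v2.mean(),.112))
c,d=ray(s,325,190);print(c)
a=load('top0');b=load('scene0')
X,e=tri((a,254.1,223),(b,401.3,200.5),(s,u.mean(),v.mean()));print(X,e,rel([X[0],X[1],.081]))
E
```

```text
410 325.0780487804878 190.16585365853658 315 335 177 202
310 324.65806451612906 191.74516129032259 316 334 179 201
[0.49178968 0.0847982  0.102     ] [0.49285833 0.08488375 0.112     ]
[0.55688416 0.06481636 0.37288426]
[0.4916474  0.08571689 0.09897576] [np.float64(0.0013689062462762162), np.float64(0.00183493311322854), np.float64(0.0009044218858672526)] (array([0.49210935, 0.0857965 , 0.2022849 ]), array([-0.00058495,  0.00032992,  0.16171302]))
```

Call:
{"name": "apply_moves", "arguments": {"plan": [[0,[0,0.0005,0.02],0],[0,[0,0,0.042],0],[0,[0,0,0.05],0],[0,[0,0,0.04],0],[0,[0,0,0.01],0],[0,[0,0,0],0],[0,[0,0,0],0]]}}

```text
t: 2.9
tool_pos: [0.4933, 0.0853, 0.0818]
eef_rot: [-3.105, 0.473, -0.003]
ft_force: [0.2, 0.5, -0.7]
width: 0.0855
finger_force: 0.0
```

Call:
{"name": "apply_moves", "arguments": {"plan": [[0.4,[0,0,0],0],[0.7,[0,0,0],0],[1,[0,0,0],0],[1,[0,0,0],0],[1,[0,0,0],0],[1,[0,0,0],0],[1,[0,0,0],0],[1,[0,0,0],0]]}}

```text
t: 3.9
tool_pos: [0.4928, 0.0849, 0.0809]
eef_rot: [-3.106, 0.474, -0.001]
ft_force: [0.8, -0.4, 4.0]
width: 0.0118
finger_force: 59.0
```

Width 11.8 mm is smaller than the 19 mm cap, so I'll look before lifting.

```bash
python3 - <<'E'
from h import *
s=snap('wrist','w2');t=snap('scene','s2')
print(bot.read_state()['width'])
y=cv2.resize(t['frame'][150:260,340:480,::-1],None,fx=2.8,fy=2.8,interpolation=cv2.INTER_CUBIC)
x=cv2.resize(s['frame'][130:400,200:450,::-1],None,fx=1.6,fy=1.6)
H=np.zeros((440,800,3),np.uint8);H[:y.shape[0],:y.shape[1]]=y;H[:x.shape[0],400:400+x.shape[1]]=x
cv2.imwrite('pics/c2.png',H)
E
```

```text
0.011596507280476403
```

View pics/c2.png

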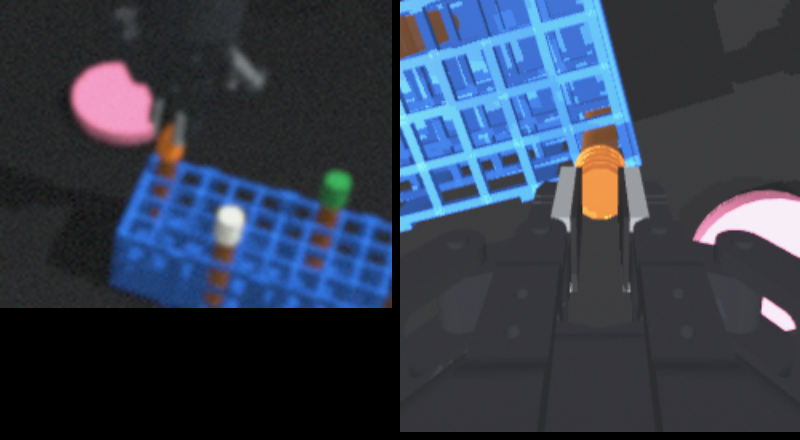

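The cap appears to sit squarely between the pads. I'll check its centring along the pad width numerically.

```bash
python3 - <<'E'
from h import *
s=load('w2');q=bot.read_state();p=q['tool_pos']
u,v=200+600/1.6,130+195/1.6
for z in(.108,.112,.116):
  X=atz(s,u,v,z);print(z,X,Ro.from_rotvec(q['eef_rot']).as_matrix().T@(X-p), proj(s,[p[0],p[1],z]))
print(u,v,p)
E
```

```text
0.108 [ 0.44994598 -0.04451989  0.108     ] [-0.00225101  0.13630017 -0.02712567] [[323.45146419 247.44891249]]
0.112 [ 0.45294141 -0.04149772  0.112     ] [-0.0002898   0.13252146 -0.03112332] [[323.41514422 250.73137141]]
0.116 [ 0.45593685 -0.03847554  0.116     ] [ 0.00167141  0.12874275 -0.03512096] [[323.37694386 254.18368748]]
575.0 251.875 [0.49274005 0.08491561 0.08091268]
```

The cap is centred: it's at (325,252), against (323,251) expected. Lifting.

Call:
{"name": "apply_moves", "arguments": {"plan": [[1,[0,0,-0.01],0],[1,[0,0,-0.025],0],[1,[0,0,-0.03],0],[1,[0,0,-0.03],0],[1,[0,0,-0.03],0],[1,[0,0,-0.03],0],[1,[0,0,-0.03],0],[1,[0,0,-0.015],0]]}}

```text
t: 5.0
tool_pos: [0.4925, 0.0851, 0.2315]
eef_rot: [-3.105, 0.474, -0.001]
ft_force: [-0.3, -0.4, -0.3]
width: 0.0118
finger_force: 58.6
```

```bash
python3 - <<'E'
from h import *
s=snap('wrist','w3');t=snap('scene','s3');a=snap('top','t3');q=bot.read_state();print(q['tool_pos'],q['width'],q['finger_force'],q['ft_force'])
y=cv2.resize(t['frame'][110:260,340:480,::-1],None,fx=2.8,fy=2.8,interpolation=cv2.INTER_CUBIC)
x=cv2.resize(s['frame'][130:400,200:450,::-1],None,fx=1.6,fy=1.6)
H=np.zeros((440,800,3),np.uint8);H[:y.shape[0],:y.shape[1]]=y;H[:x.shape[0],400:400+x.shape[1]]=x
cv2.imwrite('pics/c3.png',H)
E
```

```text
[0.49224656 0.08503451 0.23024351] 0.011977943884716609 58.61812770366669 [-0.23483346 -0.11563116 -0.77370536]
```

View pics/c3.png

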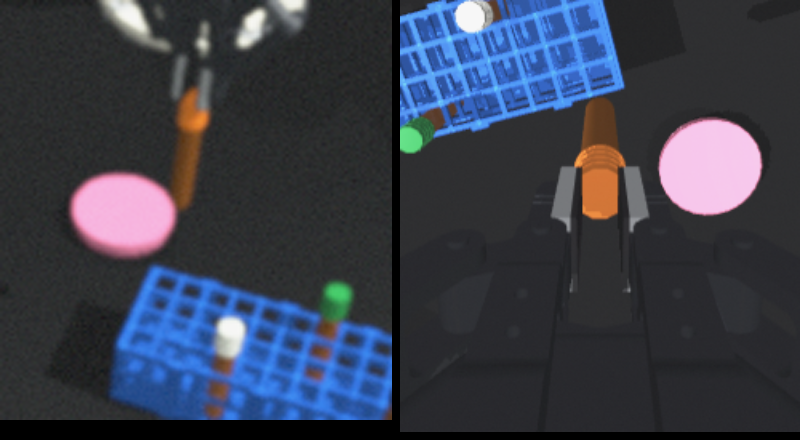

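The tube is held upright with its foot clear of the rack. Next I'll move near the mixer and stop short of it to measure the cup with the wrist camera.

```bash
python3 - <<'E'
from h import *
s=load('w3');q=bot.read_state();p=q['tool_pos'];R=Ro.from_rotvec(q['eef_rot']).as_matrix()
print(proj(s,[p+R@[0,0,-.019+d] for d in(.096,.085,-.012)]))
print(rel([.532,-.10,.231]))
E
```

```text
[[324.13432553 196.50265207]
 [324.09840746 199.89303054]
 [323.56795933 249.95507136]]
(array([0.49224656, 0.08503451, 0.23024351]), array([ 0.12417447,  0.21967492, -0.00113057]))
```

Call:
{"name": "apply_moves", "arguments": {"plan": [[1,[0.01,0.018,0],0],[1,[0.02,0.035,0],0],[1,[0.028,0.05,0],0],[1,[0.028,0.05,0],0],[1,[0.024,0.042,0],0],[1,[0.014,0.024,0],0],[1,[0,0,0],0],[1,[0,0,0],0]]}}

```text
t: 6.15
tool_pos: [0.5318, -0.0996, 0.23]
eef_rot: [3.106, -0.474, -0.002]
ft_force: [0.2, 0.1, 0.1]
width: 0.0115
finger_force: 58.7
```

```bash
python3 - <<'E'
from h import *
s=snap('wrist','w4');q=bot.read_state();print(q['tool_pos'])
print(proj(s,[.532,-.188,.116]))
cv2.imwrite('pics/c4.png',cv2.resize(s['frame'][60:260,270:530,::-1],None,fx=3,fy=3,interpolation=cv2.INTER_CUBIC))
E
```

```text
[ 0.53193175 -0.09930899  0.23021909]
[[409.48469971 160.65489309]]
```

View pics/c4.png

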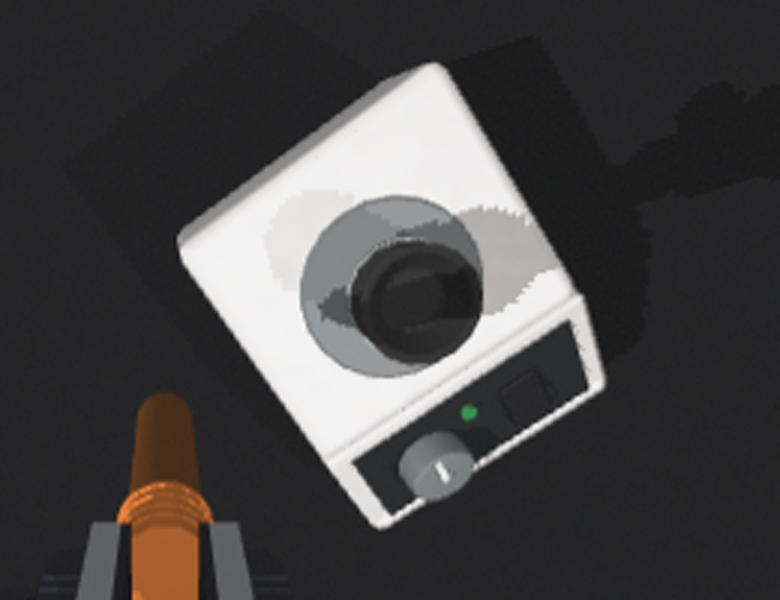

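The wrist view shows the cup rim centred at about (410.8,160.7), within about 1 px of the prediction at (409.5,160.7). I'll refine it with a circle fit.

```bash
python3 - <<'E'
from h import *
s=load('w4');g=cv2.cvtColor(s['frame'],cv2.COLOR_RGB2GRAY).astype(float)
g=cv2.GaussianBlur(g,(0,0),.7)
# radial score of projected rim circle: outside minus inside brightness
a=np.linspace(0,2*np.pi,90,endpoint=False)
def score(x,y):
    def smp(r,z=.116):
        P=proj(s,np.c_[x+r*np.cos(a),y+r*np.sin(a),np.full(90,z)]).astype(np.float32);return cv2.remap(g.astype(np.float32),P[:,:1],P[:,1:],1)[:,0]
    return np.clip(smp(.0225)-smp(.0195),0,40).mean()
best=max((score(x,y),x,y) for x in np.arange(.522,.545,.0005) for y in np.arange(-.2,-.176,.0005));print(best)
P=atz(s,410.8,160.7,.116);print(P)
X=tri((load('top0'),354.4,208.6),(load('scene0'),282.2,179),(s,410.8,160.7));print(X)
q=bot.read_state();print(q['tool_pos'],proj(s,[P[0],P[1],.105]))
E
```

```text
(np.float32(38.900097), np.float64(0.5319999999999989), np.float64(-0.187))
[ 0.5315702  -0.18922748  0.116     ]
(array([ 0.53179605, -0.18897418,  0.11087866]), [np.float64(0.0017718526345822834), np.float64(0.0024093104550833833), np.float64(0.0019391366521951227)])
[ 0.53193175 -0.09930899  0.23021909] [[407.7185223  159.12020594]]
```

Call:
{"name": "apply_moves", "arguments": {"plan": [[1,[0.005,0.015,0],0],[1,[0.01,0.032,0],0],[1,[0.01,0.032,0],0],[1,[0.007,0.024,0],0],[1,[0.003,0.01,0],0],[1,[0,0,0],0],[1,[0,0,0],0]]}}

```text
t: 7.08
tool_pos: [0.5321, -0.1878, 0.2306]
eef_rot: [-3.106, 0.473, -0.0]
ft_force: [-0.3, 0.0, -0.1]
width: 0.0121
finger_force: 58.7
```

```bash
python3 - <<'E'
from h import *
s=snap('wrist','w5');t=snap('scene','s5');print(rel([.532,-.188,.23]))
y=cv2.resize(t['frame'][110:230,230:330,::-1],None,fx=4,fy=4,interpolation=cv2.INTER_CUBIC)
x=cv2.resize(s['frame'][100:300,260:390,::-1],None,fx=3,fy=3,interpolation=cv2.INTER_CUBIC)
H=np.zeros((600,800,3),np.uint8);H[:y.shape[0],:y.shape[1]]=y;H[:x.shape[0],400:400+x.shape[1]]=x
cv2.imwrite('pics/c5.png',np.clip(H*1.6,0,255).astype(np.uint8))
print(proj(s,[.532,-.188,.116]),proj(t,[.532,-.188,.116]))
E
```

```text
(array([ 0.53210779, -0.18777952,  0.23071962]), array([-4.99648394e-05,  3.23580329e-04,  9.59424121e-04]))
[[324.32270241 186.77423863]] [[281.43538802 177.1317966 ]]
```

View pics/c5.png

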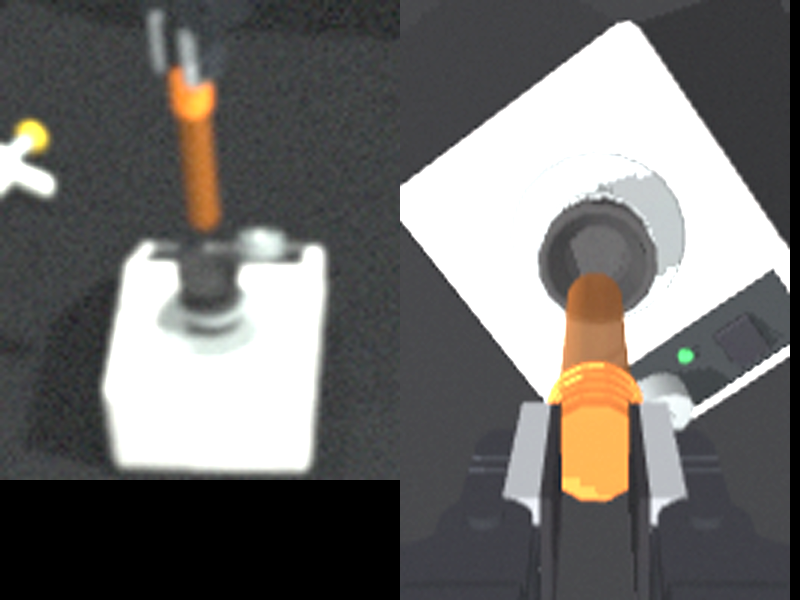

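The rim centre is at about (326,185.7) and the tube axis at u≈325, so they agree to about 1 mm. I'll nudge over and descend, stopping above the floor.

Call:
{"name": "apply_moves", "arguments": {"plan": [[1,[0.0005,0.001,0.008],0],[1,[0,0,0.016],0],[1,[0,0,0.016],0],[1,[0,0,0.012],0],[1,[0,0,0.006],0],[1,[0,0,0],0],[1,[0,0,0],0]]}}

```text
t: 8.05
tool_pos: [0.5324, -0.1893, 0.1875]
eef_rot: [3.106, -0.474, 0.001]
ft_force: [-0.5, -0.4, 0.2]
width: 0.0119
finger_force: 58.7
```

Call:
{"name": "apply_moves", "arguments": {"plan": [[1,[0,0,0.0015],0],[1,[0,0,0.0015],0],[1,[0,0,0.0015],0],[1,[0,0,0.0015],0],[1,[0,0,0],0],[1,[0,0,0],0]]}}

```text
t: 8.8
tool_pos: [0.5322, -0.1892, 0.1826]
eef_rot: [3.106, -0.474, 0.0]
ft_force: [-0.6, 0.7, -0.3]
width: 0.0117
finger_force: 58.7
```

Call:
{"name": "apply_moves", "arguments": {"plan": [[1,[0,0,0.0015],0],[1,[0,0,0.0015],0],[1,[0,0,0],0],[1,[0,0,0],0]]}}

```text
t: 9.3
tool_pos: [0.5323, -0.1892, 0.1807]
eef_rot: [3.106, -0.474, 0.001]
ft_force: [0.3, 0.4, 3.1]
width: 0.0115
finger_force: 59.5
```

```bash
python3 - <<'E'
from h import *
f=[]
for i in range(4):
    bot.snapshot('wrist');q=bot.read_state();f.append([*q['ft_force'],*q['tool_pos']])
print(np.mean(f,0).round(4),np.std(f,0).round(4))
E
```

```text
[ 0.1798  0.1981  2.5619  0.5323 -0.1892  0.1806] [2.058e-01 2.435e-01 7.076e-01 0.000e+00 0.000e+00 1.000e-04]
```

Contact made, with about 3 N of preload. Pressing further in small steps.

Call:
{"name": "apply_moves", "arguments": {"plan": [[1,[0,0,0.0015],0],[1,[0,0,0.0015],0],[1,[0,0,0.001],0],[1,[0,0,0],0],[1,[0,0,0],0]]}}

```text
t: 10.12
tool_pos: [0.5323, -0.1892, 0.1775]
eef_rot: [3.106, -0.474, 0.001]
ft_force: [-0.2, -0.3, 4.5]
width: 0.012
finger_force: 60.0
```

```bash
cat > m.py <<'E'
from h import *
f=[]
for i in range(10):
    s=bot.snapshot('wrist');q=bot.read_state();f.append([*q['ft_force'],*q['tool_pos']])
print(q['t'],np.mean(f,0).round(4),np.std(f,0).round(4),q['finger_force'])
E
python3 m.py
```

```text
10.625 [ 0.0667 -0.1846  4.6129  0.5322 -0.1892  0.1774] [0.5812 0.5828 0.4213 0.     0.     0.    ] 60.001176595687866
```

Call:
{"name": "apply_moves", "arguments": {"plan": [[1,[0,0,0.0015],0],[1,[0,0,0.0013],0],[1,[0,0,0],0],[1,[0,0,0],0]]}}

```text
t: 11.12
tool_pos: [0.5323, -0.1893, 0.1756]
eef_rot: [3.105, -0.474, 0.001]
ft_force: [-0.4, 0.1, 6.3]
width: 0.0119
finger_force: 60.3
```

```bash
python3 m.py; python3 - <<'E'
from h import *
s=snap('wrist','w6');t=snap('scene','s6')
y=cv2.resize(t['frame'][110:230,230:330,::-1],None,fx=4,fy=4,interpolation=cv2.INTER_CUBIC)
x=cv2.resize(s['frame'][100:300,260:390,::-1],None,fx=3,fy=3,interpolation=cv2.INTER_CUBIC)
H=np.zeros((600,800,3),np.uint8);H[:y.shape[0],:y.shape[1]]=y;H[:x.shape[0],400:400+x.shape[1]]=x
cv2.imwrite('pics/c6.png',np.clip(H*1.6,0,255).astype(np.uint8))
E
```

```text
11.625 [ 0.1622 -0.0442  5.8466  0.5324 -0.1893  0.1756] [0.5472 0.3816 0.5743 0.     0.     0.    ] 60.267945528030396
```

View pics/c6.png

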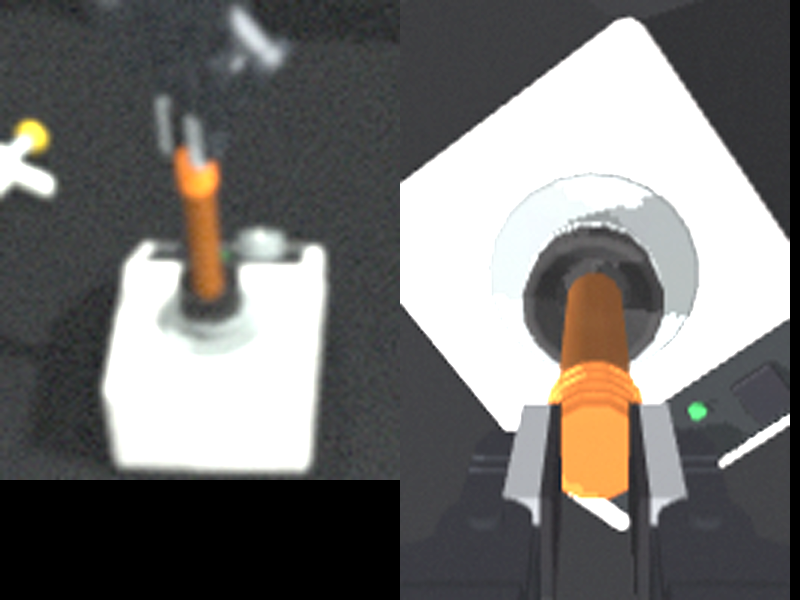

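The tube stands in the centre of the cup, pressed down about 5 mm at about 6 N. Holding.

Call:
{"name": "apply_moves", "arguments": {"plan": [[1,[0,0,0],0],[1,[0,0,0],0],[1,[0,0,0],0],[1,[0,0,0],0],[1,[0,0,0],0],[1,[0,0,0],0],[1,[0,0,0],0],[1,[0,0,0],0]]}}

```text
t: 12.72
tool_pos: [0.5323, -0.1893, 0.1756]
eef_rot: [3.105, -0.474, 0.001]
ft_force: [0.3, 0.3, 5.2]
width: 0.0121
finger_force: 60.3
```

Call:
{"name": "apply_moves", "arguments": {"plan": [[1,[0,0,0],0],[1,[0,0,0],0],[1,[0,0,0],0],[1,[0,0,0],0],[1,[0,0,0],0],[1,[0,0,0],0],[1,[0,0,0],0],[1,[0,0,0],0]]}}

```text
t: 13.72
tool_pos: [0.5323, -0.1893, 0.1756]
eef_rot: [3.106, -0.474, 0.001]
ft_force: [-0.8, -0.4, 5.5]
width: 0.0119
finger_force: 60.3
```

Call:
{"name": "apply_moves", "arguments": {"plan": [[1,[0,0,0],0],[1,[0,0,0],0],[1,[0,0,0],0],[1,[0,0,0],0],[1,[0,0,0],0],[1,[0,0,0],0],[1,[0,0,0],0],[1,[0,0,0],0]]}}

```text
t: 14.72
tool_pos: [0.5324, -0.1893, 0.1756]
eef_rot: [3.105, -0.474, 0.001]
ft_force: [-0.0, 0.6, 6.0]
width: 0.0119
finger_force: 60.3
```

Call:
{"name": "apply_moves", "arguments": {"plan": [[1,[0,0,0],0],[1,[0,0,0],0],[1,[0,0,0],0],[1,[0,0,0],0],[1,[0,0,0],0],[1,[0,0,0],0],[1,[0,0,0],0],[1,[0,0,0],0]]}}

```text
t: 15.72
tool_pos: [0.5324, -0.1893, 0.1756]
eef_rot: [3.105, -0.474, 0.001]
ft_force: [0.4, 0.5, 6.1]
width: 0.0118
finger_force: 60.3
```

```bash
python3 m.py && python3 -c "
from plant import bot
print(bot.finish_job())"
```

```text
16.225 [ 0.1774  0.2479  5.7522  0.5323 -0.1893  0.1756] [0.4531 0.3339 0.56   0.     0.     0.    ] 60.268346071243286
the job is handed in; nothing more can be done
None
```

The orange-capped tube is standing in the mixer cup, pressed down about 5 mm (estimated from the roughly 6 N push and the tool height), was held there for over 4 s and is still gripped; the job is handed in, but no verdict was returned.

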